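Reset the induction heater with its double-bit key

ROBOT

A 6-joint arm with a two-finger parallel gripper is mounted at the origin on the work surface. World frame = base frame: x ahead of the robot, y to its left, z up, the work surface at z = 0. Lengths are in m, angles in rad, forces in N, time in s.
With the tool pointing down it reaches from about 0.3 to 0.825 m from the base axis. Payload 5.4 kg.
Tool frame: the origin (TCP) lies at the very end of the fingers, on their centre line; the grasp point (between the pads) lies 19 mm behind it; z points along the fingers, y is the line along which they close (so a half turn about z gives the same grasp; the last joint's range is limited). The gripper opens to 92 mm and grips with 3 to 60 N. Pads are 20 mm wide; open, the fingers measure 128 mm over their backs; the gripper's body (75 mm by 189 mm) begins 69 mm behind the grasp point.
Start: joints at [-1.52, 0.158, 1.597, -0, 1.386, -0.21], TCP at [0.148, -0.556, 0.185] pointing down, gripper open.
Joint ranges: [-2.91, 2.91], [-0.94, 2.29], [0.18, 2.7], [-1.29, 4.43], [0.17, 2.64], [-3, 3]. Speed limits (rad/s): [2.57, 2.57, 3.14, 3.14, 3.14, 3.14].

INTERFACE

Orientations are given as a rotation vector (axis times angle).
In Python, from workcell import bot gives the robot as it stands. Calls block until the motion is done:
- bot.goto(position, orientation): joint-space move of the TCP to a pose.
- bot.line_to(position, rot=None, max_speed=0.15): straight line of the TCP; rot=None keeps the orientation; max_speed is the mean speed in m/s.
- bot.set_joints(angles): joint-space move.
- bot.set_gripper(opening, newtons=None): opening from 0.0 (shut) to 1.0 (fully open); newtons is the grip in N (None keeps the last); returns when the fingers have stopped.
- bot.hold(seconds).
- bot.inverse_kinematics(position, orientation): joint angles nearest the present ones, or None.
- bot.read_camera(name): name is "scene" or "top" or "wrist"; returns a dict with "pixels" (420x560x3 uint8, blue, green, red), "fx", "fy", "cx", "cy" (pixels), "R" (3x3) and "t" (3): a world point X has camera coordinates R X + t. Camera axes: x right, y down, z forward; pixel columns grow to the right and rows downward; lengths in m; the calibration is good to about 2 mm. A picture is of the moment at which its call begins. There is no depth.
A pose or a line that the arm cannot do raises bot.MotionError and nothing moves.
- bot.job_done(): hands the job in; it is judged then, once.
Readings, each from a call of its own:
- bot.current_clock(): time.
- bot.current_joints(): joint angles.
- bot.current_joint_vel(): joint speeds.
- bot.current_effort(): joint torques, N m.
- bot.current_ee_pos(): TCP position.
- bot.current_tool_rot(): TCP orientation.
- bot.current_contact_force(): force on the tool from outside, world axes, zero at the start.
- bot.current_ft_torque(): the same for the moment, N m.
- bot.current_opening(): opening from 0.0 (shut) to 1.0 (fully open).
- bot.current_grip_force(): force on a finger pad.
Only numpy, scipy, OpenCV 4.12 (cv2) and the standard library are available. Lean on these libraries where they do the work, as an engineer would, in place of code of your own. Each camera call takes 0.05 s, during which the arm holds its last target. There are 200 camera calls.

TASK

The blue induction heater has tripped and needs its key reset: take the orange-red double-bit key out of the bench stand, push it fully home into the key switch on top of the heater, turn it clockwise until you feel it firmly against its stop, and hold it there for a moment without forcing it. Turn it back home, draw it straight out and put it back upright and fully down in the pocket of the stand it came from. Do not jam or lever the key in the switch, and leave everything else as it was.

Things in the scene. Friction and masses are not known exactly. Their poses are not given: they have to be found in the camera images.
- key: Double-bit (two-eared) key, 50 g, standing tip down in a pocket of the stand. Origin: centre of the tip's end face; z up the shank. Ears 5 mm thick (x), 16 mm wide (y), 8 mm high; round shank, 5 mm across, up to 28 mm; flat orange-red bow 10 mm thick (x), 28 mm wide (y), from 28 to 60 mm above the tip. A half turn about z makes no difference.
- unit: Blue induction heater, 240 x 280 x 115 mm, does not move; origin under its centre, front to its -x. On it a black control station (100 mm in x, 185 in y, its top 152 mm above the table) with the key switch, pilot lamps and a red mushroom stop (26 mm high, 105 mm from the key switch to the -y side). Steel carrying handle, 37 mm high, 140 mm behind the key switch.
- keyswitch: Face of the key switch: steel ring 33 mm across, 2 mm proud of a fixed black face with a slot. Origin: centre of the slot, level with the face (155 mm above the table), on the turning axis; z up. Slot along its y (front to back of the heater), 17.5 x 6.5 mm, 1 mm chamfer, face 3 mm thick. The key enters with its y parallel to this y, either way round.
- plug: Brass barrel under the face, turned by the key; origin as the face's. Same slot, from 4 mm below the face to a solid floor 14.5 mm below it, where the tip of a fully home key rests (lower edge of the bow then 13.5 mm above the face). The ears pass the face only at home: turned, they are held under it, so the key comes out only when turned back home.
- barrel (a joint): Angle of the barrel, rad: 0 at home (a hard stop), growing clockwise seen from above. Stays where left; drags with about 0.05 N m. Its turning stop is set differently in each switch, from 0.75 to 1.35 rad, and must be felt: the torque there rises steeply. 0.12 to 0.2 N m on the key is firm; near 0.25 forces it. The ears have some 0.1 rad of play in the slot either way.
- stand: Grey plastic bench stand, 56 x 168 x 36 mm, screwed down; origin under its centre. Three pockets in a row along its y at -54, 0 and +54 mm, each 9 x 19.5 mm (long side along y), 32 mm deep. The key stands in one with the lower edge of its bow on the stand's top, tip 8 mm above the table, its y along the row. The other two hold T-handled hex keys.
- hexkey_a: Black T-handled hex key standing in another pocket of the stand, 57 mm tall, handle 36 mm wide along y, 14 mm thick; origin at the level of the red key's tip. Leave it alone.
- hexkey_b: Green T-handled hex key standing in the remaining pocket of the stand, same size. Leave it alone.
- gauge: Black paint-thickness gauge, 60 x 115 x 26 mm, lying loose; origin under its centre. Leave it alone.
- hotair: Blue and black hot-air blower, 290 mm long, 66 mm high, lying along its x axis; origin under its middle. Leave it alone.
- foamer: White plastic spray bottle with a black cap, 96 mm across, 190 mm tall, standing; origin under its centre. Leave it alone.
- tape: Yellow roll of masking tape, 96 mm across, 24 mm high, lying flat; origin under its centre. Leave it alone.
- spanner: Steel spanner, 180 mm long, lying along its x axis; origin under its middle. Leave it alone.
Mind the look-alikes: they are no part of the job. Leave any pink look-alike of the stand alone.

How it is judged:
On the way, in this order (a step that is already met when the one before it is completed fails the run):
1. the key is fully home in the switch (tip at least 13 mm below the face, on the axis) (z of key in the frame of keyswitch below -0.013 m and horizontal distance between key and keyswitch below 0.003 m), for 0.1 s.
2. the key has turned the barrel clockwise and presses it firmly against its stop (at least 3 N at the stop, 13 mm from the axis) for 0.3 s (value of joint barrel above 0.6 rad and contact force between plug and keyswitch above 3 N), for 0.3 s.
3. the barrel is back home with the key still in it (value of joint barrel below 0.1 rad and z of key in the frame of keyswitch below -0.009 m), for 0.1 s.
4. the key has been drawn clear of the switch (z of key in the frame of keyswitch above 0.005 m), for 0.1 s.
At the end, for the whole second after the job is handed in: The key stands upright (within 7 degrees), released and still, fully down in the pocket of the stand it came from (tip within 5 mm of where it was), and the switch barrel is home (within 0.1 rad) (distance of key from where it was at the start of the episode below 0.005 m and angle between key's own z axis and vertical below 0.12 rad and linear speed of key below 0.02 m/s and value of joint barrel below 0.1 rad); the robot touches nothing.
It fails at once if the turning stop is forced (more than 16 N at the stop, about 0.25 N m on the key) (contact force between plug and keyswitch above 16 N).
It fails at once if the key is jammed or levered in the switch or pressed on the heater (more than 45 N between them) (contact force between key and unit above 45 N).
It fails at once if a bystander is shifted by more than 10 mm (distance of any of hexkey_a, hexkey_b, gauge, hotair, foamer, tape, spanner from where it was at the start of the episode above 0.01 m).
It also fails if it takes over 72 s, if anything falls off the work surface, if the arm or the gripper's body presses on something with over 40 N, if the wrist force passes 120 N, or if a joint passes its speed limit or range.

## Working session

There is one attempt and no reset: what is moved stays moved. The work goes in short steps, each a Python script; the robot and the scene stay as the last script left them, time stands still between calls to the robot, and variables do not carry over. Pictures are saved under pics/ and viewed, at most 10 in all, crops included, and the job is handed in when it is done.

```bash
mkdir -p pics; ls
cat > h.py <<'E'
import numpy as np, cv2
from scipy.spatial.transform import Rotation as Rn
from workcell import bot
def ray(c,u,v,z):
    R=np.array(c["R"]);t=np.array(c["t"])
    d=R.T@np.array([(u-c["cx"])/c["fx"],(v-c["cy"])/c["fy"],1]);o=-R.T@t
    return o+d*(z-o[2])/d[2]
def proj(c,X):
    p=np.array(c["R"])@np.array(X)+np.array(c["t"]);return c["fx"]*p[0]/p[2]+c["cx"],c["fy"]*p[1]/p[2]+c["cy"]
def down(yaw): # tool z down, tool y axis at world angle yaw
    y=np.array([np.cos(yaw),np.sin(yaw),0]);z=np.array([0,0,-1.]);x=np.cross(y,z)
    return Rn.from_matrix(np.column_stack([x,y,z])).as_rotvec()
E
python3 - <<'E'
from h import *
import pickle
for n in("scene","top"):
    c=bot.read_camera(n);cv2.imwrite(f"pics/{n}0.png",c["pixels"]);pickle.dump(c,open(n+".pkl","wb"))
    print(n,c["fx"],c["cx"],c["cy"],-np.array(c["R"]).T@np.array(c["t"]))
print(bot.current_clock(),bot.current_tool_rot(),bot.current_opening())
E
```

```text
pics
scene 504.16381537346047 281.42107083794195 203.57507968231766 [1.19932178 0.92269367 0.9219407 ]
top 493.6124629813074 266.68315498999414 202.61368486648854 [0.299954   0.02035044 1.4200781 ]
0.1 [-3.11325087e+00 -4.08330662e-01 -1.60549407e-04] 0.9996636462231129
```

View pics/top0.png

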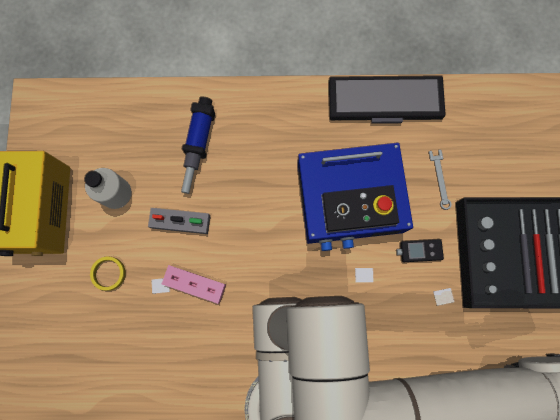

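View pics/scene0.png

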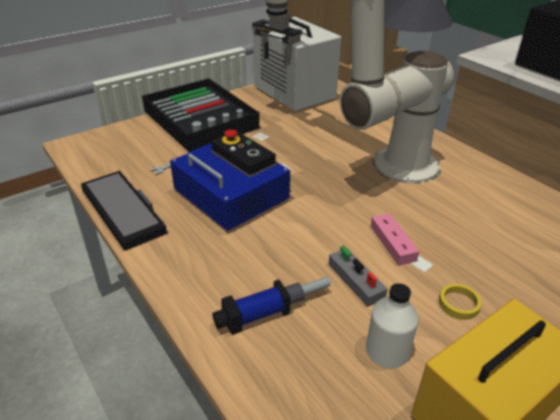

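The top view shows the grey stand at about (179,221), with red (158,217), black (177,219) and green (196,221) handles. The pink look-alike at (194,285) holds nothing. The key switch is at about (343,210). The red key in the grey stand fits the description, so I'll confirm it in an enlarged crop.

Run:
```python
from h import *
import pickle
c=pickle.load(open("top.pkl","rb"));im=c["pixels"]
a=cv2.resize(im[195:245,140:220],None,fx=7,fy=7,interpolation=cv2.INTER_CUBIC)
b=cv2.resize(im[180:240,315:405],None,fx=4,fy=4,interpolation=cv2.INTER_CUBIC)
o=np.zeros((600,560,3),np.uint8);o[:350,:560]=a;o[355:595,:360]=b;cv2.imwrite("pics/crop1.png",o)
hsv=cv2.cvtColor(im,cv2.COLOR_BGR2HSV)
m=((hsv[...,0]<10)|(hsv[...,0]>172))&(hsv[...,1]>150)&(hsv[...,2]>110)
m[:, :140]=0;m[:,220:]=0;m[:195]=0;m[245:]=0
v,u=np.nonzero(m);print(len(u),u.mean(),v.mean(),ray(c,u.mean(),v.mean(),.068))
print("handle dir",ray(c,323,160,.15)-ray(c,382,155,.15), "ks",ray(c,343,210,.155),"stop",ray(c,384,205,.178))
print("stand",ray(c,150,209,.036),ray(c,209,213,.036),ray(c,208,233,.036),ray(c,149,229,.036))
```

```text
30 157.0 216.13333333333333 [0.51791361 0.36102988 0.068     ]
handle dir [-0.01260203  0.15629313  0.        ] ks [ 0.51801024 -0.14512094  0.155     ] stop [ 0.52649255 -0.24637673  0.178     ]
stand [0.54384674 0.39012682 0.036     ] [0.53151308 0.220277   0.036     ] [0.47414737 0.22186918 0.036     ] [0.48612295 0.39044339 0.036     ]
```

View pics/crop1.png

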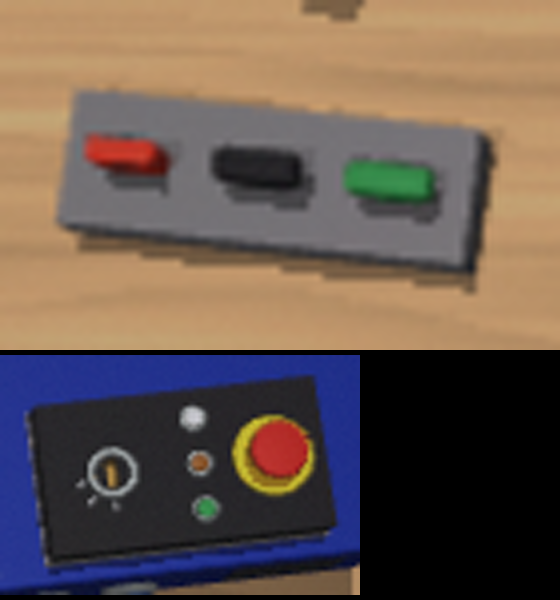

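The crop confirms it: the flat red bow is in the left pocket of the grey stand, and the slot lies front to back at about (343,210). Next I'll take close looks at the same relative height above the switch and the key, so camera bias cancels.

Run:
```python
from h import *
import pickle
H=0.17  # TCP above feature
ks=np.array([.518,-.1451,.157]);ky=np.array([.5179,.361,.068])
q0=bot.current_joints()
for y in (-85.3,94.7,-170,10,-4.1,175.9):
    for p in (ks,ky): 
        q=bot.inverse_kinematics(list(p+[0,0,.1]),list(down(np.radians(y))));print(y,None if q is None else np.round(q,2))
def tryyaw(p,ys):
    best=None
    for y in ys:
        q=bot.inverse_kinematics(list(p),list(down(np.radians(y))))
        if q is not None and (best is None or abs(q[5])<abs(best[1][5])): best=(y,q)
    return best
for n,p,ys in(("ks",ks,(94.7,)),("ky",ky,(-4.1,175.9))):
    b=tryyaw(p+[0,0,H],ys);print(n,b)
    bot.goto(list(p+[0,0,H]),list(down(np.radians(b[0])))); bot.hold(.3)
    c=bot.read_camera("wrist");c["tcp"]=bot.current_ee_pos();c["rot"]=bot.current_tool_rot();pickle.dump(c,open(n+".pkl","wb"));cv2.imwrite(f"pics/{n}.png",c["pixels"])
    print(proj(c,p),c["tcp"],bot.current_clock())
a=[cv2.imread(f"pics/{n}.png") for n in("ks","ky")]
cv2.imwrite("pics/both.png",cv2.resize(np.vstack(a),None,fx=.71,fy=.71))
```

```text
-85.3 [-0.5   0.02  1.6  -0.    1.52  0.99]
-85.3 [ 0.42  0.31  1.45 -0.    1.38  1.91]
94.7 [-0.5   0.02  1.6  -0.    1.52 -2.15]
94.7 [ 0.42  0.31  1.45  0.    1.38 -1.24]
-170 [-0.5   0.02  1.6  -0.    1.52  2.47]
-170 [ 0.42  0.31  1.45 -0.    1.38 -2.9 ]
10 [-0.5   0.02  1.6  -0.    1.52 -0.67]
10 [ 0.42  0.31  1.45 -0.    1.38  0.24]
-4.1 [-0.5   0.02  1.6  -0.    1.52 -0.43]
-4.1 [ 0.42  0.31  1.45 -0.    1.38  0.49]
175.9 [-0.5   0.02  1.6  -0.    1.52  2.72]
175.9 [ 0.42  0.31  1.45 -0.    1.38 -2.65]
ks (94.7, array([-4.97891966e-01,  8.11856855e-03,  1.47984982e+00, -4.44089210e-16,
        1.65362427e+00, -2.15071877e+00]))
(np.float64(278.0021385580182), np.float64(186.0715633154113)) [ 0.51793034 -0.14534615  0.32693837] 2.5
ky (-4.1, array([ 4.17654602e-01,  2.74566143e-01,  1.35703268e+00, -4.44089210e-16,
        1.50999383e+00,  4.89213102e-01]))
(np.float64(277.861598731201), np.float64(184.64507392731176)) [0.51803476 0.36081693 0.23807627] 5.1
```

View pics/both.png

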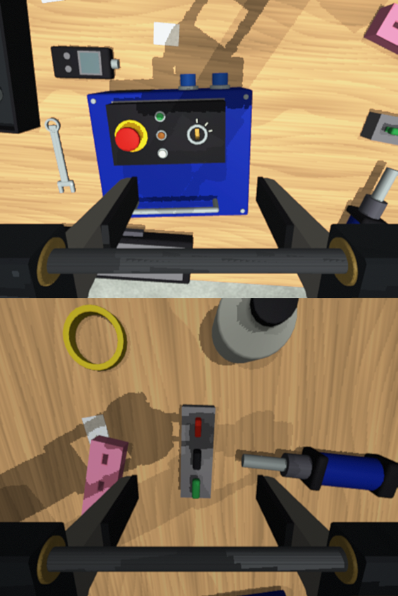

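Both targets sit near the predicted pixel (278,185). In the half-scale montage the ring is at about (197,134) and the red bow at about (198,427). I'll now go closer over the key.

```bash
cat >> h.py <<'E'
def redkey(c):
    im=c["pixels"];hsv=cv2.cvtColor(im,cv2.COLOR_BGR2HSV)
    m=(((hsv[...,0]<10)|(hsv[...,0]>172))&(hsv[...,1]>140)&(hsv[...,2]>60)).astype(np.uint8)
    n,l,s,ce=cv2.connectedComponentsWithStats(m)
    u0,v0=proj(c,c["look"])
    k=min((i for i in range(1,n) if s[i,4]>60),key=lambda i:np.hypot(ce[i][0]-u0,ce[i][1]-v0))
    return l==k
def look(p,yaw,H,name):
    import pickle
    bot.goto(list(np.array(p)+[0,0,H]),list(down(np.radians(yaw))));bot.hold(.4)
    c=bot.read_camera("wrist");c["tcp"]=np.array(bot.current_ee_pos());c["look"]=p;c["yaw"]=yaw
    pickle.dump(c,open(name+".pkl","wb"));return c
E
python3 - <<'E'
from h import *
c=look([.518,.361,.068],-4.1,.07,"ky2")
u0,v0=map(int,proj(c,c["look"]));print(u0,v0,c["tcp"],-np.array(c["R"]).T@c["t"],bot.current_clock())
im=c["pixels"].copy();m=redkey(c);print(m.sum())
cv2.circle(im,(u0,v0),2,(255,255,0),-1)
y,x=max(0,v0-75),max(0,u0-100)
cr=cv2.resize(im[y:y+150,x:x+200],None,fx=3,fy=3,interpolation=cv2.INTER_CUBIC)
mc=cv2.resize(m[y:y+150,x:x+200].astype(np.uint8)*255,None,fx=1,fy=1)
cr[:mc.shape[0],:mc.shape[1]]=mc[...,None];cv2.imwrite("pics/ky2.png",cr);print(x,y)
E
```

```text
277 211 [0.51836757 0.36120028 0.1387858 ] [0.52354289 0.4438231  0.3395684 ] 6.0333
450
177 136
```

View pics/ky2.png

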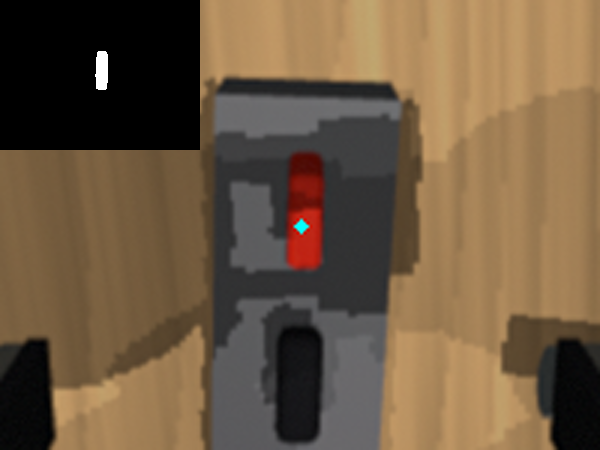

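The key's bow is at about pixel (278,206) in the full image, within 2 mm of the estimate. I'll fit the bow's box model to the blob, then grasp and lift.

```bash
cat >> h.py <<'E'
from scipy.optimize import minimize
def fit_bow(c,z0,z1,yaw0):
    v,u=np.nonzero(redkey(c));obs=np.array([u.mean(),v.mean(),*np.cov(u,v)[[0,0,1],[0,1,1]]])
    def f(p):
        d=np.array([np.cos(p[2]),np.sin(p[2])]);n=np.array([-d[1],d[0]])
        P=[proj(c,[*(p[:2]*.01+a*d*.014+b*n*.005),z]) for a in(-1,1) for b in(-1,1) for z in(z0,z1)]
        h=cv2.convexHull(np.array(P,np.float32));M=cv2.moments(h);A=M["m00"]
        e=np.array([M["m10"]/A,M["m01"]/A,M["mu20"]/A,M["mu11"]/A,M["mu02"]/A])-obs
        return e[0]**2+e[1]**2+(e[3]/40)**2*4
    r=minimize(f,[c["look"][0]*100,c["look"][1]*100,yaw0],method="Nelder-Mead",options=dict(xatol=1e-4,fatol=1e-9,maxiter=2000))
    return r.x[:2]*.01,r.x[2],r.fun
E
python3 - <<'E'
from h import *
import pickle,json
c=pickle.load(open("ky2.pkl","rb"))
xy,yaw,e=fit_bow(c,.036,.068,np.radians(85.9));print(xy,np.degrees(yaw),e)
assert abs(xy-np.array([.518,.361])).max()<.006 and abs(np.degrees(yaw)-85.9)<8
R=list(down(np.radians(-4.1)))
bot.set_gripper(.45)
bot.line_to([*xy,.075],R,.12);bot.line_to([*xy,.040],R,.06);bot.hold(.3)
print(bot.current_ee_pos(),bot.current_contact_force())
bot.set_gripper(0.0,40);bot.hold(.2)
g=bot.current_ee_pos();print(g,bot.current_opening(),bot.current_grip_force(),bot.current_contact_force())
json.dump(dict(g=list(map(float,g)),k=list(map(float,xy)),yaw=float(yaw)),open("g.json","w"))
bot.line_to([g[0],g[1],.060],None,.05);bot.line_to([g[0],g[1],.16],None,.12)
print(bot.current_opening(),bot.current_contact_force(),bot.current_ft_torque(),bot.current_clock())
E
```

```text
[0.51887134 0.36153106] 84.84821029923516 1.5420490303722658e-10
[0.51912904 0.36163923 0.04037728] [ 0.18992317 -0.30827966 -0.20206004]
[0.51888619 0.36153967 0.04002859] 0.005815030097351055 0.0 [ 0.36654877  0.48736713 -0.05501538]
0.0026840400109260348 [-0.23309992 -0.56317112  0.78908406] [-0.05410533 -0.1505242   0.00017317] 11.05
```

The gripper closed fully with no grip force, so the grasp missed. I'll take a look.

Run:
```python
from h import *
bot.set_gripper(.45)
c=bot.read_camera("wrist");d=bot.read_camera("top")
a=c["pixels"];b=cv2.resize(d["pixels"][180:255,120:240],None,fx=4,fy=4,interpolation=cv2.INTER_CUBIC)
o=np.zeros((420,560+240,3),np.uint8);o[:,:560]=a;b=b[:,:240];o[:300,560:]=b
cv2.imwrite("pics/miss.png",o);print(proj(c,[.5189,.3615,.068]),bot.current_ee_pos(),bot.current_clock())
```

```text
(np.float64(278.1929383978022), np.float64(203.99189455386147)) [0.51891882 0.36153052 0.16005324] 11.8917
```

View pics/miss.png

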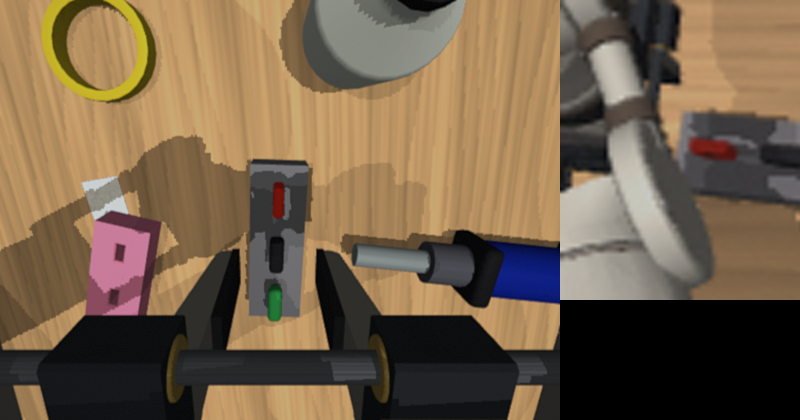

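The key has not moved: the bow is still at (278,200) in the wrist view. I'll check where the fingertips project, then look again with the fingers lowered around the key.

Run:
```python
from h import *
c=bot.read_camera("wrist");p=bot.current_ee_pos();print(c["fx"],c["fy"],c["cx"],c["cy"],"tcp px",proj(c,p),"18 behind",proj(c,np.array(p)+[0,0,.019]))
print(np.round(c["R"],3), Rn.from_rotvec(bot.current_tool_rot()).as_matrix().round(3), bot.current_opening())
bot.line_to([.5189,.3615,.075],None,.12);bot.line_to([.5189,.3615,.04],None,.08);bot.hold(.2)
c=bot.read_camera("wrist");print("low",proj(c,bot.current_ee_pos()),proj(c,[.5189,.3615,.068]),bot.current_clock())
d=bot.read_camera("scene");s=cv2.resize(d["pixels"][190:330,300:420],None,fx=2,fy=2,interpolation=cv2.INTER_CUBIC)
o=np.zeros((420,800,3),np.uint8);o[:,:560]=c["pixels"];o[:280,560:]=s;cv2.imwrite("pics/low.png",o)
```

```text
339.38485155989315 339.38485155989315 277.44577999752863 211.25587333255743 tcp px (np.float64(278.49196298374545), np.float64(243.42967607838239)) 18 behind (np.float64(278.58718071133836), np.float64(255.95688736280036))
[[ 0.997 -0.071 -0.   ]
 [-0.068 -0.954  0.293]
 [-0.021 -0.293 -0.956]] [[ 0.072  0.997  0.   ]
 [ 0.997 -0.072  0.   ]
 [ 0.     0.    -1.   ]] 0.4491248792494415
low (np.float64(278.42182393810845), np.float64(243.44705143111733)) (np.float64(277.81887257657786), np.float64(262.6046593936715)) 13.6333
```

View pics/low.png

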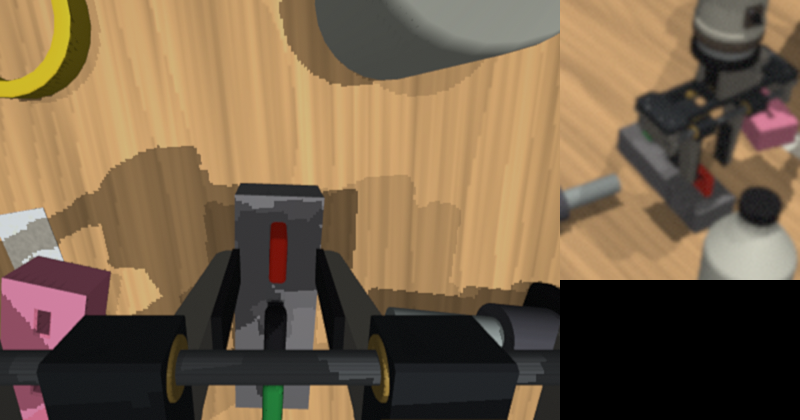

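The bow is at (278,253), between the fingertips at (240,250) and (318,250), so the alignment looks right. I'll close in steps and watch the readings.

Run:
```python
from h import *
print(bot.current_ee_pos(),bot.current_contact_force())
for o in (.25,.15,.11,.09,.06,.03,0):
    bot.set_gripper(o,20);bot.hold(.1);c=bot.read_camera("wrist");c["look"]=[.5189,.3615,.068]
    try: 
        v,u=np.nonzero(redkey(c));s=(len(u),u.min(),u.max(),v.min(),v.max())
    except ValueError: s=None
    print(o,bot.current_opening(),bot.current_grip_force(),np.round(bot.current_contact_force(),2),s)
    cv2.imwrite(f"pics/c{int(o*100)}.png",c["pixels"])
print(bot.current_clock())
```

```text
[0.51926041 0.36167649 0.04054402] [-0.31335796 -0.36398529  0.39019796]
0.25 0.25063341711301296 0.0 [ 0.06 -0.61 -0.45] (1035, np.int64(270), np.int64(288), np.int64(222), np.int64(283))
0.15 0.14814212524859782 0.0 [0.47 0.15 0.28] (1037, np.int64(270), np.int64(288), np.int64(222), np.int64(283))
0.11 0.10915410465141716 0.0 [0.1  0.27 0.22] (1026, np.int64(269), np.int64(288), np.int64(222), np.int64(283))
0.09 0.0896093089555003 0.0 [-0.16 -0.05  0.16] (984, np.int64(270), np.int64(288), np.int64(222), np.int64(283))
0.06 0.058236142162827825 0.0 [ 0.68 -0.4  -0.37] (788, np.int64(270), np.int64(288), np.int64(222), np.int64(283))
0.03 0.0318630236300835 0.0 [ 0.24  0.79 -0.91] (648, np.int64(270), np.int64(288), np.int64(222), np.int64(283))
0 0.005433983306158556 0.0 [-0.81 -0.51  0.25] (447, np.int64(270), np.int64(288), np.int64(222), np.int64(249))
16.7583
```

No contact, yet the closing fingers cover the lower part of the bow. The tip separation of 78 px also implies a depth of about 0.18 m, not 0.215 m. The fingertips seem to be above the bow, so I'll view this directly.

Run:
```python
from h import *
c=cv2.imread("pics/c0.png");d=bot.read_camera("scene")
p=bot.current_ee_pos()
s=d["pixels"].copy()
for z,col in((0,(0,255,255)),(.019,(255,255,0))):
    u,v=proj(d,np.array(p)+[0,0,z]);print(z,u,v,((u-320)*5,(v-220)*5))
s=cv2.resize(s[220:320,320:400],None,fx=5,fy=5,interpolation=cv2.INTER_CUBIC)
o=np.zeros((500,800,3),np.uint8);o[:500,400:]=s;o[:420,:400]=c[:,80:480]
cv2.imwrite("pics/closed.png",o);print("bow top",proj(d,[.5189,.3615,.068]))
```

```text
0 371.10731464916665 282.6618091300591 (np.float64(255.53657324583327), np.float64(313.30904565029556))
0.019 372.0324229236935 277.0604733834339 (np.float64(260.1621146184675), np.float64(285.30236691716937))
bow top (np.float64(372.4819206792547), np.float64(274.37019243811403))
```

View pics/closed.png

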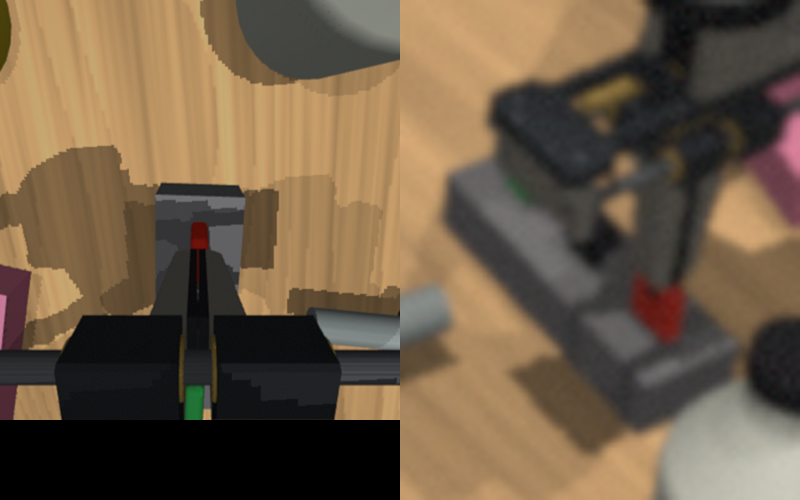

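The scene view shows the shut fingertips ending just above the bow at about (660,280) in the montage. The real tips are therefore around 30 mm above the reported TCP. I'll measure this by touching the bow top (z = 0.068) gently with the fingers shut.

Run:
```python
from h import *
z=.040;x,y=.5189,.3615
f0=bot.current_contact_force()[2]
while z>.026:
    z-=.0008;bot.line_to([x,y,z],None,.03)
    f=bot.current_contact_force()[2]
    if abs(f-f0)>3.5:break
print("touch",z,bot.current_ee_pos(),f0,f,bot.current_clock())
bot.line_to([x,y,z+.008],None,.1)
print(bot.current_contact_force())
```

```text
touch 0.037599999999999995 [0.5193477  0.36161194 0.03839872] 0.15518435755062054 5.274896530520862 17.5583
[ 0.05686268  0.3403645  -0.1377727 ]
```

Touch came at TCP z = 0.0382, so the real fingertips are 30 mm above the reported TCP. I'll grasp with that correction.

Run:
```python
from h import *
import json
x,y=.5189,.3615
bot.set_gripper(.3,40)
bot.line_to([x,y,.0107],None,.08);bot.hold(.15);print(bot.current_contact_force())
bot.set_gripper(0.0,40);bot.hold(.15)
g=bot.current_ee_pos();print(g,bot.current_opening(),bot.current_grip_force(),bot.current_contact_force())
if bot.current_opening()>.08:
    json.dump(dict(g=[x,y,float(g[2])],k=[.51887,.36153],yaw=84.85),open("g.json","w"))
    bot.line_to([x,y,.03],None,.06);bot.line_to([x,y,.12],None,.15)
    print(bot.current_opening(),bot.current_grip_force(),bot.current_contact_force(),bot.current_ft_torque())
print(bot.current_clock())
```

```text
[-0.23880315  0.34940733  0.57957498]
[0.51914622 0.36162018 0.01103373] 0.10557529743466855 40.000407099723816 [-0.52271896 -0.42647604  1.419739  ]
0.10439612211652624 39.999666810035706 [-0.89655042  0.46882616 -0.4399765 ] [-0.04487567 -0.102721   -0.01085667]
20.8833
```

The key is held (opening 0.104, 40 N) and lifted. I'll carry it to the switch and look from close by.

Run:
```python
from h import *
bot.line_to([.5189,.3615,.25],None,.25)
c=look([.518,-.1451,.157],94.7,.09,"ks2")
u0,v0=proj(c,c["look"]);print(u0,v0,c["tcp"],proj(c,c["tcp"]),bot.current_clock())
x,y=int(u0)-50,int(v0)-40
cr=cv2.resize(c["pixels"][y:y+95,x:x+100],None,fx=6,fy=6,interpolation=cv2.INTER_CUBIC)
cv2.imwrite("pics/ks2.png",cr);print(x,y)
```

```text
277.68073261642263 205.7463949173224 [ 0.51802868 -0.14502541  0.24702652] (np.float64(277.8744133384265), np.float64(245.06540701625775)) 24.25
227 165
```

View pics/ks2.png

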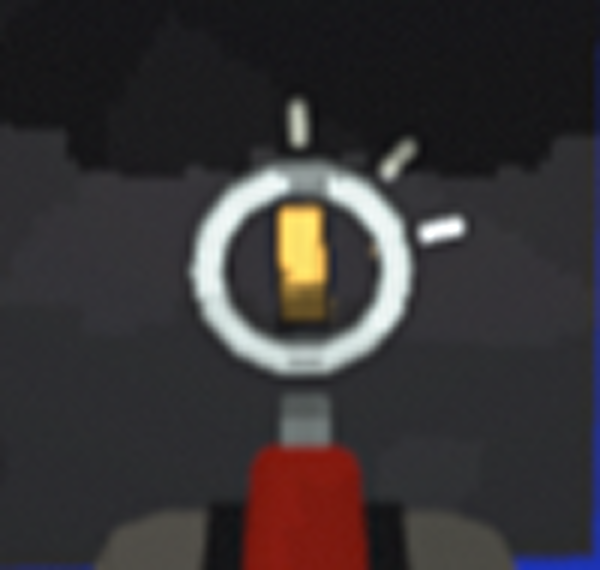

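The ring is centred at crop (300,267), full image (276.7,209.2). The slot is nearly vertical and tilted about 2°. The held key's ears show at (305,420) and its bow edge at row 446. I'll now compute the position and yaw, and check the key's place in the hand.

Run:
```python
from h import *
import pickle
c=pickle.load(open("ks2.pkl","rb"));x0,y0=227,165
g=cv2.cvtColor(c["pixels"],cv2.COLOR_BGR2GRAY)
up=cv2.resize(g[y0:y0+95,x0:x0+100],None,fx=6,fy=6,interpolation=cv2.INTER_CUBIC)
m=(up>130).astype(np.uint8);m=cv2.morphologyEx(m,cv2.MORPH_CLOSE,np.ones((13,13)))
cs,_=cv2.findContours(m,cv2.RETR_EXTERNAL,cv2.CHAIN_APPROX_NONE)
k=min(cs,key=lambda q:abs(cv2.boundingRect(q)[2]-222));e=cv2.fitEllipse(cv2.convexHull(k));print("ell",e)
px=lambda a,b:((a+.5)/6-.5+x0,(b+.5)/6-.5+y0)
P=lambda a,b,z=.157:ray(c,*px(a,b),z)
ks=P(*e[0]);print("ks",ks,"diam",np.linalg.norm(P(e[0][0]-e[1][0]/2,e[0][1])-P(e[0][0]+e[1][0]/2,e[0][1])))
def ang(a,b):d=a-b;return np.degrees(np.arctan2(d[1],d[0]))%180
print("slot yaw: edges",ang(P(279,210,.153),P(283,320,.142)),"centre-mark",ang(P(*e[0]),P(297,123,.153)))
t=c["tcp"];tx=np.array([np.cos(np.radians(184.7)),np.sin(np.radians(184.7)),0])
inv=lambda X:tuple((np.array(proj(c,X))-[x0,y0]+.5)*6-.5)
tip=t-[0,0,.0027]
for n,o,z in(("ear tip front",.008,0),("ear upper front",.008,.008),("bow lower front",.014,.028),("bow upper front",.014,.06)):
    print(n,inv(tip+tx*o+[0,0,z]))
# same for first (far) look without key
for f in("ks","top"):
    d=pickle.load(open(f+".pkl","rb"));print(f,proj(d,ks))
print("mushroom yaw check", ang(ray(pickle.load(open("top.pkl","rb")),384,205,.178),ks)-90)
```

```text
ell ((322.6159362792969, 263.5899658203125), (203.31871032714844, 281.0898132324219), 79.42391967773438)
ks [ 0.52036699 -0.14251142  0.157     ] diam 0.030244106760828563
slot yaw: edges 5.854023577325165 centre-mark 15.236267022869576
ear tip front (np.float64(307.7659580182085), np.float64(403.2250487092621))
ear upper front (np.float64(307.8537860295794), np.float64(430.63137593764174))
bow lower front (np.float64(308.14904617255445), np.float64(448.768363985419))
bow upper front (np.float64(308.68993790963907), np.float64(603.1508047532336))
ks (np.float64(280.13724676230123), np.float64(188.3197142853342))
top (np.float64(342.0597454163238), np.float64(208.97530779653604))
mushroom yaw check 3.3751668335133758
```

Run:
```python
from h import *
import pickle
c=pickle.load(open("ks2.pkl","rb"));x0,y0=227,165
g=cv2.cvtColor(c["pixels"],cv2.COLOR_BGR2GRAY)
up=cv2.resize(g[y0:y0+95,x0:x0+100],None,fx=6,fy=6,interpolation=cv2.INTER_CUBIC)
Y,X=np.mgrid[:up.shape[0],:up.shape[1]]
r=np.hypot(X-301,Y-267);pts=np.argwhere((up>140)&(r<118)&(r>70))[:,::-1].astype(np.float32)
e=cv2.fitEllipse(cv2.convexHull(pts));print(e)
ks=ray(c,(e[0][0]+.5)/6-.5+x0,(e[0][1]+.5)/6-.5+y0,.157)
print("ks meas",ks)
a=np.radians(94.7);ty=np.array([np.cos(a),np.sin(a),0]);tx=np.array([-np.sin(a),np.cos(a),0])
# column bias: held key seen 2.7 crop px left of model; which world dir is that?
d=ray(c,277,205,.25)-ray(c,277+2.7/6,205,.25);s=np.dot(d,ty);print("bias along ty",s)
t=ks-s*ty-.0003*tx;print("target",t)
np.save("t.npy",t[:2])
R=list(down(np.radians(95.5)))
bot.line_to([*t[:2],.20],R,.1);bot.line_to([*t[:2],.162],None,.06);bot.hold(.3)
f0=np.array(bot.current_contact_force());print(f0,bot.current_ee_pos())
z=.162
while z>.1424:
    z-=.001;bot.line_to([*t[:2],z],None,.03)
    f=np.array(bot.current_contact_force())-f0
    if np.abs(f).max()>6:print(round(z,4),f.round(1));
    if np.abs(f).max()>12:break
print("z",z,f,bot.current_ee_pos(),bot.current_ft_torque(),bot.current_opening(),bot.current_clock())
```

```text
((301.9670104980469, 268.3384704589844), (206.59866333007812, 218.2457275390625), 90.1365966796875)
ks meas [ 0.52135463 -0.1455123   0.157     ]
bias along ty -0.00027210671635016055
target [ 0.52163132 -0.14521653  0.157     ]
[-0.0476635  -0.17631731 -0.73668742] [ 0.52181141 -0.14535056  0.16234997]
0.142 [3.9 1.8 9.3]
z 0.142 [3.89866481 1.77827113 9.30666815] [ 0.52222111 -0.14541931  0.14335376] [ 0.37243184 -0.85801917  0.05423054] 0.10109616786046301 30.9583
```

The key went straight in: TCP z is 0.1434 m with 9 N on the floor, which matches the fully home height. Next I'll turn clockwise, watching the torque.

Run:
```python
from h import *
t=np.load("t.npy")
bot.line_to([*t,.1428],None,.03);bot.hold(.15)
M=lambda n=3:np.mean([bot.current_ft_torque()[2] for _ in range(n)])
m0=M();print("base",m0,bot.current_contact_force())
a=0;log=[]
def turn(a):bot.line_to([*t,.1428],list(down(np.radians(95.5-a))),.05)
while a<86:
    a+=3 if a<39 else .7
    turn(a);m=M()-m0;log.append((round(a,1),round(m,3)))
    if a>39 and abs(m)>.115:
        bot.hold(.1);m=M()-m0;log.append((a,round(m,3)))
        if abs(m)>.125:break
    if abs(m)>.17:break
print(log[:14:3],log[14:]);print(bot.current_contact_force(),bot.current_clock())
h=[]
for _ in range(6):bot.hold(.12);h.append(round(M()-m0,3))
print("hold",h,bot.current_ee_pos(),bot.current_joints()[5],bot.current_opening(),bot.current_clock())
```

```text
base -0.0325580057409769 [4.7582901  1.39703196 5.01362651]
[(3, np.float64(0.066)), (12, np.float64(0.058)), (21, np.float64(0.052)), (30, np.float64(0.048)), (39, np.float64(0.015))] [(40.4, np.float64(0.078)), (41.1, np.float64(0.092)), (41.8, np.float64(0.069)), (42.5, np.float64(0.065)), (43.2, np.float64(0.089)), (43.9, np.float64(0.133)), (43.90000000000002, np.float64(0.097)), (44.6, np.float64(0.043)), (45.3, np.float64(0.057)), (46.0, np.float64(0.145)), (46.00000000000003, np.float64(0.052)), (46.7, np.float64(0.096)), (47.4, np.float64(0.026)), (48.1, np.float64(0.086)), (48.8, np.float64(0.055)), (49.5, np.float64(0.05)), (50.2, np.float64(0.088)), (50.9, np.float64(0.107)), (51.6, np.float64(0.109)), (52.3, np.float64(0.041)), (53.0, np.float64(0.08)), (53.7, np.float64(0.087)), (54.4, np.float64(0.072)), (55.1, np.float64(0.11)), (55.8, np.float64(0.12)), (55.80000000000007, np.float64(0.09)), (56.5, np.float64(0.06)), (57.2, np.float64(0.042)), (57.9, np.float64(0.113)), (58.6, np.float64(0.084)), (59.3, np.float64(0.044)), (60.0, np.float64(0.041)), (60.7, np.float64(0.176)), (60.70000000000009, np.float64(0.151))]
[4.02750883 1.01996278 5.640361  ] 42.7583
hold [np.float64(0.043), np.float64(0.055), np.float64(0.086), np.float64(0.065), np.float64(0.024), np.float64(0.072)] [ 0.52195031 -0.14532659  0.14340181] -1.1022482062699628 0.10031302934641187 43.4583
```

The torque reading is noisy (about 0.03 N m) and the mean is only at drag level, so the stop has not been reached. I'll check the noise on each signal so I can average properly.

Run:
```python
from h import *
a=[bot.current_ft_torque()[2] for _ in range(40)];print(np.std(a),np.mean(a),len(set(a)))
b=[bot.current_effort()[5] for _ in range(40)];print(np.std(b),np.mean(b),len(set(b)))
q=[bot.current_joints()[5] for _ in range(40)];print(np.std(q),np.mean(q),bot.current_clock())
bot.hold(.1);a=[bot.current_ft_torque()[2] for _ in range(40)];print(np.mean(a),np.mean([bot.current_effort()[5] for _ in range(40)]))
```

```text
0.0 0.03901793046568695 1
0.0 0.04492734675295651 1
0.0 -1.1022482062699628 43.4583
0.09190136378889036 0.04491491359658539
```

Joint 6 effort is noise-free (0.0449 N m, i.e. the drag), so I'll use that to feel the stop.

Run:
```python
from h import *
t=np.load("t.npy");a=60.7;log=[]
E6=lambda:abs(bot.current_effort()[5])
def turn(a):bot.line_to([*t,.1428],list(down(np.radians(95.5-a))),.05)
while a<88 and bot.current_clock()<56:
    e=E6()
    a+=1. if e<.058 else .3
    turn(a);bot.hold(.04);e=E6();log.append((round(a,1),round(e,3)))
    if e>.13:break
print(log[-14:],bot.current_clock())
h=[]
if e>.12:
    for _ in range(5):bot.hold(.1);h.append((round(E6(),3),round(bot.current_ft_torque()[2],3)))
print(h,bot.current_joints()[5],bot.current_contact_force(),bot.current_clock())
```

```text
[(67.0, np.float64(0.066)), (67.3, np.float64(0.07)), (67.6, np.float64(0.074)), (67.9, np.float64(0.078)), (68.2, np.float64(0.083)), (68.5, np.float64(0.087)), (68.8, np.float64(0.092)), (69.1, np.float64(0.098)), (69.4, np.float64(0.102)), (69.7, np.float64(0.108)), (70.0, np.float64(0.114)), (70.3, np.float64(0.119)), (70.6, np.float64(0.125)), (70.9, np.float64(0.131))] 51.4333
[(np.float64(0.129), np.float64(0.168)), (np.float64(0.129), np.float64(0.153)), (np.float64(0.129), np.float64(0.089)), (np.float64(0.129), np.float64(0.115)), (np.float64(0.129), np.float64(0.146))] -0.9243694763540076 [5.66244396 1.67040404 5.6920809 ] 51.9333
```

The torque is steady at 0.13 N m on the stop. I'll add a touch more, hold, then turn back home.

Run:
```python
from h import *
t=np.load("t.npy")
E6=lambda:bot.current_effort()[5]
def turn(a,v=.05):bot.line_to([*t,.1428],list(down(np.radians(95.5-a))),v)
turn(71.7);bot.hold(.4);print("firm",E6(),bot.current_clock())
turn(36,.3);turn(2,.3);print(E6(),bot.current_clock())
a=2;log=[]
while a>-9:
    a-=1;turn(a,.2);bot.hold(.02);e=E6();log.append((a,round(e,3)))
    if abs(e)>.085:break
print(log,bot.current_clock())
```

```text
firm 0.14338597655296326 52.5833
-0.04761114832945168 54.1
[(1, np.float64(-0.054)), (0, np.float64(-0.054)), (-1, np.float64(-0.054)), (-2, np.float64(-0.054)), (-3, np.float64(-0.054)), (-4, np.float64(-0.054)), (-5, np.float64(-0.054)), (-6, np.float64(-0.054)), (-7, np.float64(-0.054)), (-8, np.float64(-0.069)), (-9, np.float64(-0.115))] 57.0333
```

The barrel is home against its stop. I'll centre the key in its play, draw it straight out and carry it back above its pocket.

Run:
```python
from h import *
t=np.load("t.npy");R=list(down(np.radians(95.5+2.5)))
bot.line_to([*t,.1428],R,.15);print(bot.current_effort()[5],bot.current_contact_force())
for z in(.147,.153,.162):
    bot.line_to([*t,z],None,.05);print(z,np.round(bot.current_contact_force(),1),bot.current_ee_pos()[2])
bot.line_to([*t,.21],None,.15)
print(bot.current_opening(),bot.current_contact_force(),bot.current_clock())
bot.goto([.5189,.3615,.10],list(down(np.radians(-4.1))))
print(bot.current_ee_pos(),bot.current_clock())
```

```text
0.11478026630356908 [ 4.84824109 -0.13993447  3.85035728]
0.147 [6.1 0.6 1.5] 0.14657641841224955
0.153 [6.2 1.  0.4] 0.15222361002678544
0.162 [-0.1  0.7  0.2] 0.1605275652514736
0.10596689448936783 [ 1.10146183 -0.7477814  -0.21998476] 58.6167
[0.51917298 0.36100915 0.09995939] 60.9083
```

The key came out cleanly. Now I'll place it.

Run:
```python
from h import *
x,y=.5189,.3615
bot.line_to([x,y,.045],None,.15);bot.hold(.1);ok=True
for z in(.035,.026,.018,.0125,.0105):
    bot.line_to([x,y,z],None,.06);f=np.array(bot.current_contact_force());print(z,f.round(1),bot.current_ee_pos()[2].round(4))
    if np.abs(f).max()>10 and z>.0126: ok=False;break
print(ok,bot.current_clock())
if ok:
    bot.set_gripper(.3);print(bot.current_clock())
    bot.line_to([x,y,.10],None,.15)
    c=bot.read_camera("wrist");u,v=map(int,proj(c,[x,y,.068]));print(u,v,bot.current_contact_force(),bot.current_clock())
    cv2.imwrite("pics/placed.png",cv2.resize(c["pixels"][v-80:v+80,u-100:u+100],None,fx=3,fy=3))
```

```text
0.035 [-0.4 -0.4 -1.1] 0.0345
0.026 [-0.1  0.2 -0.3] 0.0252
0.018 [-0.7 -0.7 -0.2] 0.0173
0.0125 [-0.2  0.1 -0.4] 0.012
0.0105 [0.7 0.5 1.9] 0.0111
True 62.925
63.375
279 226 [-0.87999932  0.35595002 -0.24663141] 64.175
```

View pics/placed.png

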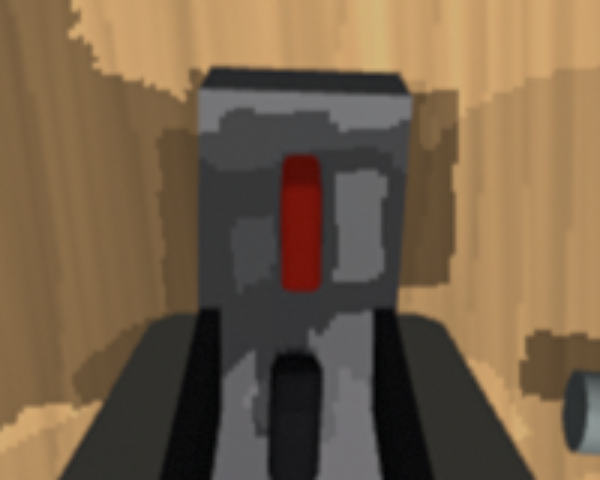

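The picture shows the key upright in its pocket, with the bow at crop (301,222) and the fingers clear of it. I'm handing the job in.

```bash
python3 -c "
from h import *
print(bot.job_done(),bot.current_clock())"
```

```text
the job is handed in; nothing more can be done
the job is handed in; nothing more can be done
```

The key was pushed home, turned to a firm stop at about 0.14 N m and held there, turned back, drawn out and put back upright in its own pocket; the job was handed in just after 64 s (limit 72 s), and the verdict was not shown to me.

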